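Clamp the glued gift crate and hold the pressure

ROBOT

A 6-joint arm with a two-finger parallel gripper is mounted at the origin on the work surface. World frame = base frame: x ahead of the robot, y to its left, z up, the work surface at z = 0. Lengths are in mm, angles in rad, forces in N, time in s.
With the tool pointing down it reaches from about 300 to 850 mm from the base axis. Payload 4.2 kg.
Tool frame: the origin (TCP) lies at the centre of the arm's flange, where the gripper is bolted on; the fingertips stand 191 mm ahead of it and the grasp point (between the pads) lies 172 mm ahead of it; z points along the fingers, y is the direction in which the jaws open and shut (so a half turn about z gives the same grasp; the last joint's range is limited). The gripper opens to 91 mm and grips with 3 to 60 N. Pads are 32 mm wide; open, the fingers measure 118 mm over their backs; the gripper's body (76 mm by 178 mm) begins 60 mm behind the grasp point.
Start: joints at [1.27, 0.32, 1.565, -0, 1.257, -0.02], TCP at [159.343, 552.479, 404.776] pointing down, gripper open.
Joint ranges: [-3.11, 3.11], [-0.84, 2.01], [0.21, 2.61], [-1.34, 4.49], [0.05, 2.63], [-2.56, 2.56]. Speed limits (rad/s): [2.57, 2.57, 3.14, 3.14, 3.14, 3.14].

INTERFACE

Orientations are given as a 3x3 rotation matrix whose columns are the frame's x, y, z axes.
In Python, from plant import * gives the robot as it stands. The module is installed in compiled form; this text tells all that it offers.
- The arm moves only by the tool move_arm, never from a script. Its argument "deltas" is a list that holds one entry, the list of rows, each a list of 7 numbers: the shift along the tool's x, y, z as a fraction of full scale, then the turn, a rotation vector about the tool's x, y, z as a fraction of full scale, then the finger opening in mm, from 0 to 91.2. In form: [[[x, y, z, wx, wy, wz, fingers], ...]]. A call has 1 to 10 rows; each row is the pose to reach, as a shift and turn from the pose commanded when the call began, along the tool's axes at that moment, turning the shorter way round; what a row does not reach only later rows make up. Full scale, the value 1, is 100 cm for a shift and 180 degrees for a turn. A row lasts 1/10 s, in which the tool goes at most 50 mm and 8.59 degrees, less where a joint would pass 70% of its speed; a pose out of reach is approached as far as the arm can. A call with a number of a shift or a turn outside -1 to 1 is refused whole. A call with a gripper value outside its range is refused whole. The fingers move at their own pace and stop on an object; "grip_force" is the grip in N (left out, the last holds). Time passes only in rows, so rows that repeat a pose let the fingers close. It gives the time, the measured TCP pose, the force and the opening at its end, in the units of the state.
- sense(): the state, without advancing time (a new reading comes with each control period).
- grab_frame(name): name is "side" or "top"; returns the picture (400x640x3 uint8, blue, green, red); there is no depth.
- get_calibration(name): a dict with "vertical_fov" (degrees; the focal length in pixels is half the picture's height over the tangent of half this angle, whatever the lens; pixels are square), "cx", "cy" (the principal point, pixels), "rvec" (rotation vector, rad) and "tvec" (3), from world to camera coordinates, as OpenCV has them. Camera axes: x right, y down, z forward; pixel columns grow to the right and rows downward; lengths in mm; the calibration is good to about 2 mm. A picture is of the moment at which its call begins. get_calibration takes no time and is no camera call.
- close_job(): hands the job in, once; it reports no verdict.
The state is a dict: "clock": time; "joint_positions": joint angles; "joint_vel": joint speeds; "effort": joint torques, N m; "position": TCP position; "tcp_rot": TCP orientation; "force": force on the tool from outside, world axes, zero at the start; "ft_torque": the same for the moment, N m; "grip_width": opening from 0.0 (shut) to 1.0 (fully open).
Only numpy, scipy, OpenCV 4.12 (cv2) and the standard library are available. Lean on these libraries where they do the work, as an engineer would, in place of code of your own. Each camera call takes 0.05 s, during which the arm holds its last target.

TASK

The divider of the small gift crate in the gluing jig has just been glued in: squeeze and release the trigger of the jig's one-hand bar clamp, stroke by stroke, until both rubber pads bear on the crate, then squeeze on until the moving jaw's soft pad is pressed in by about 3 mm - firm enough to hold the joint, but never so hard that the thin slats are crushed. Finish holding: end with your fingers still squeezing the trigger, so that the pressure stays on. Work the clamp by its trigger alone, without pushing the bar, the jaw or the crate, and leave everything else on the counter where it is.

Things in the scene. Friction and masses are not known exactly. Their poses are not given: they have to be found in the camera images.
- jig: plywood gluing board, 210 x 400 x 18 mm, fixed; origin on the counter under it. Its y axis runs along the clamp's bar from the handle to the jaws, z up. The clamp's housing ends 139 mm above the counter; the steel bar runs at x = 0, 94 to 114 mm above the counter, its tail up to 170 mm out behind the handle; the moving jaw hangs from its front end
- trigger (a joint): trigger, a flat black lever 18 mm wide, 10 mm thick, standing before the handle on the jaws' side: 0 = released, leaning 0.10 rad away from the handle; 0.20 rad = squeezed home. Pivot pin 70 mm above the counter. Spring return: 2 N at the finger released, 4 N squeezed home. Its pawl drives the bar's teeth: a full squeeze draws the bar in by one 5 mm tooth (the first by 5 to 10 mm), in its second half
- trigger_face (a point): point to squeeze: middle of the trigger's outer face (turned away from the handle), 110 mm from the pivot, 180 mm above the counter when released. A full squeeze moves it 22 mm towards the handle. The trigger stands free from 145 to 217 mm above the counter. Release it fully after each squeeze so that the pawl takes the next tooth
- handle_face (a point): middle of the rear face (turned away from the trigger) of the upright pistol grip, 180 mm above the counter. The grip is 20 mm thick along the bar, 30 mm wide, top at 231 mm, and fixed: only the trigger comes towards it. Over grip and trigger 56 mm released (60 mm at the top of the trigger), 34 mm squeezed home. Site axes as the jig's: y along the bar towards the jaws, z up
- jaw (a joint): how far the bar with the moving jaw is drawn in (m): 0 = fully open, 0.010 to 0.026 at the start, growing as the trigger is pumped. A light brake of about 8 N keeps the bar in place between squeezes but cannot hold the full pressure: when the trigger is let go, clamping force above about 8 N is lost
- pad (a joint): how far the soft rubber pad of the moving jaw is pressed in (m): 0 = not touching; it yields 1 mm for every 4 N. 2.0 to 4.6 mm (8 to 18 N) is good glue pressure; more than 5.2 mm (21 N) crushes the crate. For 3 mm the finger pushes the trigger with about 12 to 14 N, less than a full squeeze
- pad_face (a point): middle of the pressing face of the moving jaw's pad (38 mm wide, 34 mm high), 50 mm above the counter, facing the fixed jaw
- fixed_pad_face (a point): middle of the pressing face of the fixed jaw's pad, under the front end of the clamp's housing, 50 mm above the counter; y points along the bar to the moving jaw. Both pads bear on the crate when the two pad faces are 100 mm apart
- crate_center (a point): centre (49 mm above the counter) of the open gift crate of thin pale slats with a darker divider across its middle: 150 mm long (x), 100 mm between the pads (y), 62 mm high, 250 g. It lies loose on the board under the bar and is pushed along until it bears on the fixed jaw; in all 14 to 30 mm are to be closed before both pads bear
- glue: bystander, to be left alone: white glue bottle, 42 mm across, 135 mm high, on the jig's board; origin at the middle of its underside
- spare_divider: bystander, to be left alone: spare wooden divider, 56 x 91 x 6 mm, lying on the jig's board beside the clamp; origin at the middle of its underside
- tub_a: bystander, to be left alone: paper tub with white lid, 94 mm across, 85 mm high; origin at the middle of its underside
- tub_b: bystander, to be left alone: paper tub like tub_a; origin at the middle of its underside
- jam_a: bystander, to be left alone: small dark jam jar, 58 mm across, 82 mm high; origin at the middle of its underside
- jam_b: bystander, to be left alone: jam jar like jam_a; origin at the middle of its underside
- honey: bystander, to be left alone: honey bottle with white cap, 72 mm across, 167 mm high; origin at the middle of its underside
- scoop: bystander, to be left alone: steel nut scoop with wooden handle, 175 mm long, 35 mm high; origin at the middle of its underside
Not all that is in view belongs to the job. Leave any yellow look-alike of the part that bears crate_center alone.

How it is judged:
By the outcome, as a careful person would: the job done as asked, in the order asked, and still so for the second after the job is handed in, while the arm keeps its last pose, push and grip.
It also fails if it takes over 58 s, if anything falls off the work surface, if the arm or the gripper's body presses on something with over 40 N, if the wrist force passes 120 N, or if a joint passes its speed limit or range.

## Working session

There is one attempt and no reset: what is moved stays moved. The work goes in short steps, Python scripts to look and compute and a tool call to move; the robot and the scene stay as the last step left them, time stands still between calls to the robot, and variables do not carry over. Pictures are saved under pics/ and viewed, and the job is handed in when it is done.

Besides the shell and the picture viewer there is one more tool, called after "Call:" by a JSON object that holds its "fn" and its "kwargs". move_arm: Moves the arm, as the interface text tells. Its arguments: {"type":"object","properties":{"deltas":{"type":"array","items":{"type":"array","items":{"type":"array","items":{"type":"number"}}}},"grip_force":{"type":"number"}},"required":["deltas"]}

```bash
mkdir -p pics; cat > h.py <<'E'
from plant import *
import numpy as np, cv2
def cam(n):
    c=get_calibration(n); f=200/np.tan(np.radians(c["vertical_fov"])/2)
    K=np.array([[f,0,c["cx"]],[0,f,c["cy"]],[0,0,1.]]); R,_=cv2.Rodrigues(np.array(c["rvec"],float)); t=np.array(c["tvec"],float).ravel()
    return K,R,t
def ray(n,u,v):
    K,R,t=cam(n); d=R.T@np.linalg.inv(K)@np.array([u,v,1.]); return -R.T@t,d/np.linalg.norm(d)
def onz(n,u,v,z):
    o,d=ray(n,u,v); return o+d*(z-o[2])/d[2]
def proj(n,p):
    K,R,t=cam(n); q=K@(R@np.array(p,float)+t); return q[:2]/q[2]
def tri(a,b):
    (o1,d1),(o2,d2)=a,b
    A=np.array([d1,-d2]).T; s=np.linalg.lstsq(A,o2-o1,rcond=None)[0]
    p,q=o1+d1*s[0],o2+d2*s[1]; return (p+q)/2,np.linalg.norm(p-q)
E
python3 - <<'E'
from h import *
for n in("side","top"):
    cv2.imwrite(f"pics/{n}0.png",grab_frame(n)); K,R,t=cam(n); print(n,get_calibration(n),-R.T@t)
s=sense();print(s)
E
```

```text
side {'vertical_fov': 55.8989844733786, 'cx': 316.370333526906, 'cy': 197.5596460243276, 'rvec': array([ 2.30412989, -0.80686883,  0.28240441]), 'tvec': array([-387.25278233,  286.02005991, 1137.48069566])} [ -13.91793959 -670.45729472 1037.26941149]
top {'vertical_fov': 48.47117304488863, 'cx': 318.065708353995, 'cy': 194.09147150981036, 'rvec': array([ 2.12667737, -2.12317228,  0.21814035]), 'tvec': array([ -40.89727985,  472.7446847 , 1745.43365297])} [ 128.58349031  -20.2258074  1804.09422262]
{'clock': 0.1, 'joint_positions': array([ 1.27001192e+00,  3.20208866e-01,  1.56555085e+00, -8.64897461e-06,
        1.25740923e+00, -2.00328256e-02]), 'joint_vel': array([ 0.00102158, -0.00191106, -0.0040542 , -0.00146019,  0.00019764,
        0.00152899]), 'effort': array([ 1.45244521e-03, -4.13334668e+01, -2.32509524e+01,  7.31719821e-02,
        4.22857446e-02, -5.08633059e-05]), 'position': array([159.29233839, 552.33369642, 404.01749934]), 'tcp_rot': array([[-9.60848199e-01,  2.77074948e-01, -4.59148928e-04],
       [ 2.77075327e-01,  9.60847016e-01, -1.50796118e-03],
       [ 2.33536125e-05, -1.57614062e-03, -9.99998758e-01]]), 'force': array([ 0.50935123, -0.16098594, -0.81878809]), 'ft_torque': array([ 0.00572757, -0.00089825,  0.00447855]), 'grip_width': 0.9998468973747499}
```

View pics/side0.png

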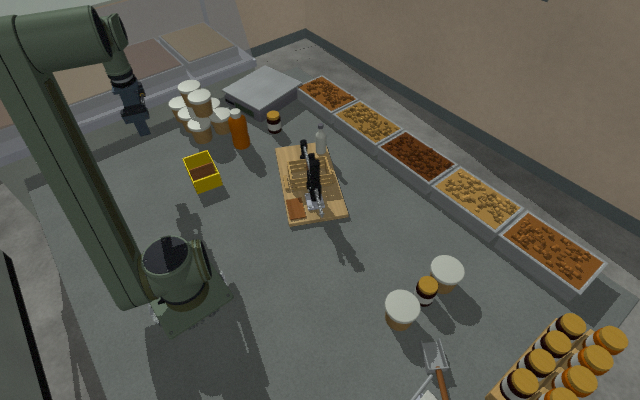

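View pics/top0.png

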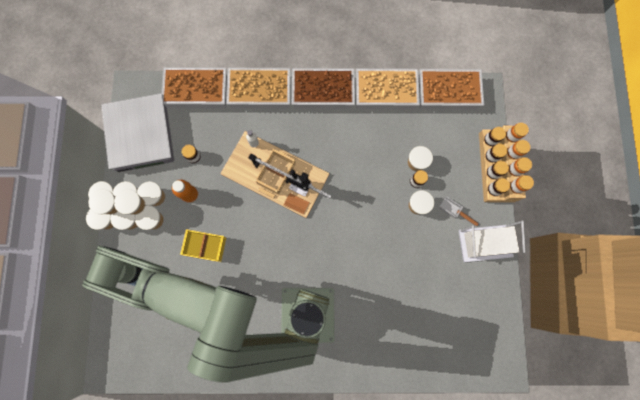

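```bash
python3 - <<'E'
import cv2
a=cv2.imread("pics/top0.png")[125:222,212:338];cv2.imwrite("pics/topc.png",cv2.resize(a,None,fx=6,fy=6,interpolation=cv2.INTER_CUBIC))
a=cv2.imread("pics/side0.png")[115:235,265:365];cv2.imwrite("pics/sidec.png",cv2.resize(a,None,fx=5,fy=5,interpolation=cv2.INTER_CUBIC))
E
```

```text
(no output)
```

View pics/topc.png

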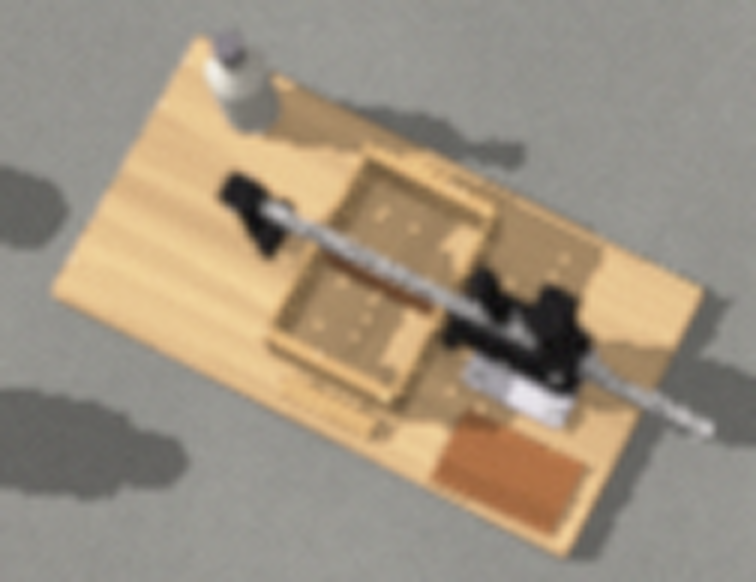

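View pics/sidec.png

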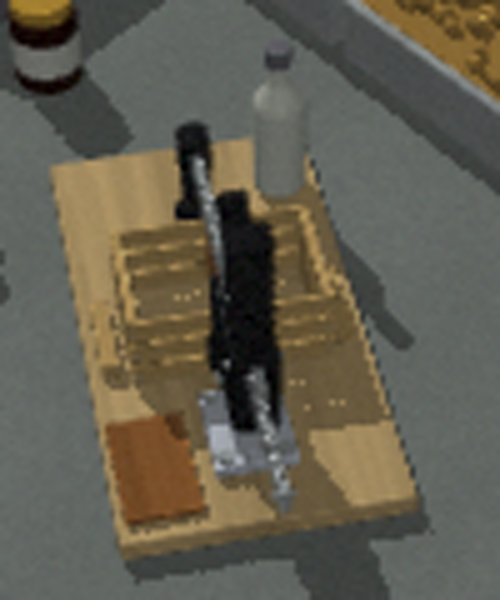

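```bash
python3 - <<'E'
from h import *
a=cv2.imread("pics/top0.png"); 
hsv=cv2.cvtColor(a,cv2.COLOR_BGR2HSV)
m=((hsv[...,0]>8)&(hsv[...,0]<28)&(hsv[...,1]>70)).astype(np.uint8)
r=np.zeros_like(m); r[125:222,212:338]=m[125:222,212:338]
r=cv2.morphologyEx(r,cv2.MORPH_OPEN,np.ones((3,3)))
cn=max(cv2.findContours(r,0,2)[0],key=cv2.contourArea)
h=cv2.convexHull(cn); print(cv2.minAreaRect(h))
ap=cv2.approxPolyDP(h,4,True).reshape(-1,2); print(ap.tolist())
c=np.array([[200,38],[703,290],[570,555],[53,292]])/6+[212,125]-.4
P=np.array([onz("top",u,v,18) for u,v in c]); print(P.round(1)); print([np.linalg.norm(P[i]-P[(i+1)%4]).round(1) for i in range(4)])
ctr=P.mean(0); d=(P[0]+P[3]-P[1]-P[2]); d/=np.linalg.norm(d); print(ctr,d,np.degrees(np.arctan2(d[1],d[0])))
for u,v,z in [(557,303,231),(487,285,217),(240,190,114),(710,430,104)]:
    p=onz("top",u/6+211.6,v/6+124.6,z); q=p-ctr; print(p.round(1),"jig y",(q@d).round(1),"jig x",(q[0]*d[1]-q[1]*d[0]).round(1), proj("side",p))
E
```

```text
((274.588134765625, 173.42318725585938), (96.73251342773438, 50.32001495361328), 27.12130355834961)
[[244, 132], [328, 173], [306, 216], [221, 174]]
[[748.1 267.3  18. ]
 [567.6 -84.7  18. ]
 [383.1   6.   18. ]
 [564.7 362.3  18. ]]
[np.float64(395.6), np.float64(205.6), np.float64(399.9), np.float64(206.6)]
[565.89188586 137.73504254  18.        ] [0.45521502 0.89038154 0.        ] 62.92123028595319
[506.9  11.6 231. ] jig y -139.2 jig x 4.9 [316.31039513 161.1497698 ]
[521.4  54.8 217. ] jig y -94.1 jig x -1.9 [311.61577449 155.20182406]
[610.5 222.3 114. ] jig y 95.6 jig x 1.2 [303.72670526 141.99396068]
[453.  -85.7 104. ] jig y -250.4 jig x 1.2 [322.61524646 214.24072055]
```

```bash
python3 - <<'E'
from h import *
ctr=np.array([565.9,137.7,0]); d=np.array([.4552,.8904,0]); e=np.array([d[1],-d[0],0])
J=lambda x,y,z: ctr+e*x+d*y+[0,0,z]
for n,(x0,y0,w,h) in dict(top=(270,160,60,45),side=(290,140,50,70)).items():
    a=cv2.imread(f"pics/{n}0.png")[y0:y0+h,x0:x0+w]; s=10 if n=="top" else 8
    b=cv2.resize(a,None,fx=s,fy=s,interpolation=cv2.INTER_NEAREST)
    def dr(pts,c):
        q=[((proj(n,J(*p))-[x0,y0]+.5)*s).astype(int) for p in pts]; cv2.polylines(b,[np.array(q)],True,c,1)
    dr([(-15,-149,231),(15,-149,231),(15,-129,231),(-15,-129,231)],(0,0,255))
    dr([(-9,-99,217),(9,-99,217),(9,-89,217),(-9,-89,217)],(0,255,0))
    dr([(0,-250,114),(0,90,114)],(255,0,0))
    cv2.imwrite(f"pics/ov_{n}.png",b)
E
```

```text
(no output)
```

View pics/ov_top.png

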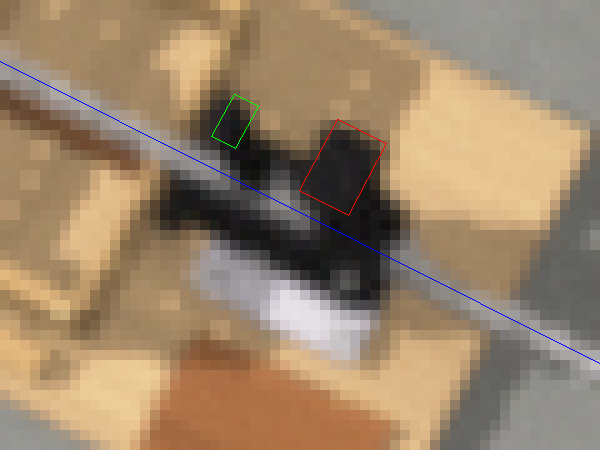

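View pics/ov_side.png

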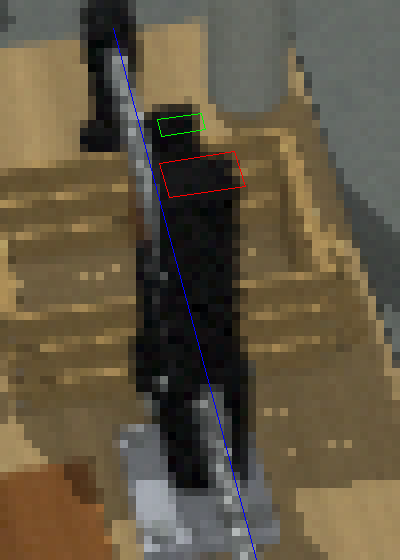

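```bash
cat >> h.py <<'E'
from scipy.spatial.transform import Rotation as Ro
ctr=np.array([565.9,137.7,0]); d=np.array([.4552,.8904,0]); e=np.array([d[1],-d[0],0])
J=lambda x,y,z: ctr+e*x+d*y+np.array([0,0,z])
Rt=np.column_stack([np.cross(d,[0,0,-1.]),d,[0,0,-1.]])
def delta(p,P0=None,R0=None):
    s=sense(); P0=s["position"] if P0 is None else np.array(P0); R0=s["tcp_rot"] if R0 is None else R0
    return np.round(R0.T@(p-P0)/1000,4), np.round(Ro.from_matrix(R0.T@Rt).as_rotvec()/np.pi,4)
def st():
    s=sense(); q=s["position"]-ctr
    print("t %.2f z %.1f jx %.1f jy %.1f | F jy %.1f jx %.1f z %.1f | open %.1f"%(s["clock"],s["position"][2],q@e,q@d,s["force"]@d,s["force"]@e,s["force"][2],s["grip_width"]*91.2), s["tcp_rot"].round(3).tolist())
E
python3 - <<'E'
from h import *
st();print(J(-1,-117,470), delta(J(-1,-117,470)))
E
```

```text
t 0.10 z 404.0 jx -550.8 jy 184.1 | F jy 0.1 jx 0.5 z -0.8 | open 91.2 [[-0.961, 0.277, -0.0], [0.277, 0.961, -0.002], [0.0, -0.002, -1.0]]
[511.7512  33.9784 470.    ] (array([-0.4823, -0.4005, -0.0654]), array([-0.0005,  0.    ,  0.0611]))
```

Call:
{"fn": "move_arm", "kwargs": {"deltas": [[[-0.03,-0.02,-0.065,0,0,0.061,91],[-0.482,-0.4,-0.065,-0.0005,0,0.061,91],[-0.482,-0.4,-0.065,-0.0005,0,0.061,91],[-0.482,-0.4,-0.065,-0.0005,0,0.061,91],[-0.482,-0.4,-0.065,-0.0005,0,0.061,91],[-0.482,-0.4,-0.065,-0.0005,0,0.061,91],[-0.482,-0.4,-0.065,-0.0005,0,0.061,91],[-0.482,-0.4,-0.065,-0.0005,0,0.061,91],[-0.482,-0.4,-0.065,-0.0005,0,0.061,91],[-0.482,-0.4,-0.065,-0.0005,0,0.061,91]]], "grip_force": 12}}

```text
clock: 1.1
position: [426.9, 159.1, 464.3]
tcp_rot: [[-0.89, 0.455, 0.0], [0.455, 0.89, 0.002], [0.0, 0.002, -1.0]]
force: [0.6, 0.2, -0.2]
grip_width: 0.995
```

```bash
python3 - <<'E'
from h import *
st();print(delta(J(-1,-117,470)))
E
```

```text
t 1.10 z 464.3 jx -133.5 jy -44.2 | F jy 0.5 jx 0.5 z -0.2 | open 90.7 [[-0.89, 0.455, 0.0], [0.455, 0.89, 0.002], [0.0, 0.002, -1.0]]
(array([-0.1325, -0.0728, -0.0059]), array([ 0.0006, -0.0001,  0.    ]))
```

Call:
{"fn": "move_arm", "kwargs": {"deltas": [[[-0.1,-0.06,-0.003,0,0,0,91],[-0.1,-0.06,-0.003,0,0,0,91],[-0.1,-0.06,-0.003,0,0,0,91],[-0.1,-0.06,-0.003,0,0,0,91],[-0.1,-0.06,-0.003,0,0,0,91],[-0.1,-0.06,-0.003,0,0,0,91]]]}}

```text
clock: 1.7
position: [487.5, 62.9, 467.1]
tcp_rot: [[-0.891, 0.454, -0.0], [0.454, 0.891, 0.002], [0.001, 0.002, -1.0]]
force: [0.6, 0.1, 0.5]
grip_width: 0.997
```

```bash
python3 - <<'E'
from h import *
st();print(delta(J(-1,-117,470)))
E
```

```text
t 1.70 z 467.1 jx -35.7 jy -102.3 | F jy 0.3 jx 0.5 z 0.5 | open 91.0 [[-0.891, 0.454, -0.0], [0.454, 0.891, 0.002], [0.001, 0.002, -1.0]]
(array([-0.0347, -0.0148, -0.003 ]), array([ 0.0005, -0.0003,  0.0004]))
```

Call:
{"fn": "move_arm", "kwargs": {"deltas": [[[-0.0347,-0.0148,-0.003,0,0,0,91],[-0.0347,-0.0148,-0.003,0,0,0,91],[-0.0347,-0.0148,0.02,0,0,0,91],[-0.0347,-0.0148,0.02,0,0,0,91]]]}}

```text
clock: 2.1
position: [511.1, 34.2, 444.9]
tcp_rot: [[-0.891, 0.454, -0.005], [0.454, 0.891, 0.002], [0.005, -0.001, -1.0]]
force: [-0.8, 0.8, -0.1]
grip_width: 0.993
```

```bash
python3 - <<'E'
from h import *
st()
for n in("side","top"):
    a=grab_frame(n); q=proj(n,J(0,-120,200)).astype(int); b=a[max(q[1]-60,0):q[1]+50,q[0]-60:q[0]+60]; cv2.imwrite(f"pics/{n}1.png",cv2.resize(b,None,fx=6,fy=5.4 and 6,interpolation=cv2.INTER_CUBIC)[:600])
E
```

```text
t 2.10 z 444.9 jx -1.7 jy -117.1 | F jy 0.3 jx -1.1 z -0.1 | open 90.6 [[-0.891, 0.454, -0.005], [0.454, 0.891, 0.002], [0.005, -0.001, -1.0]]
```

View pics/side1.png

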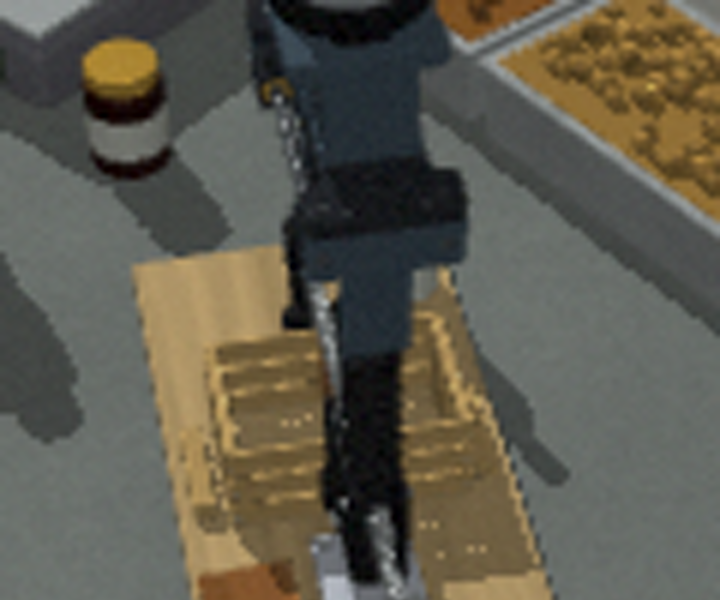

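View pics/top1.png

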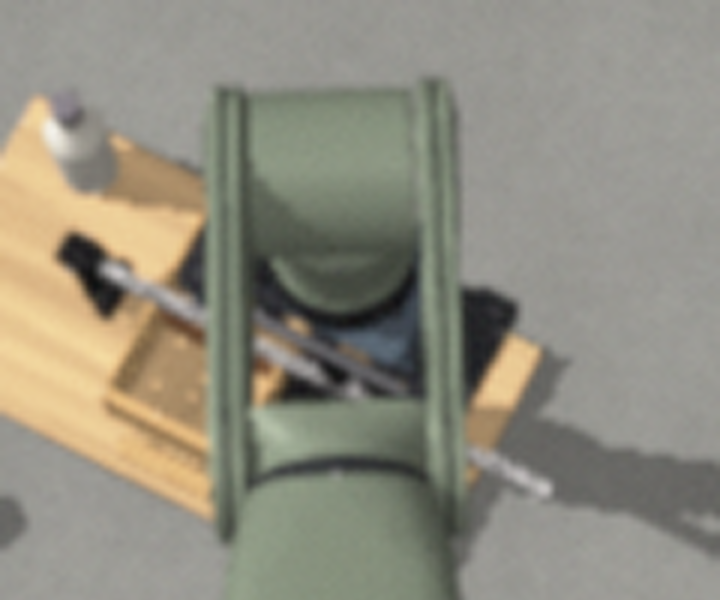

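Call:
{"fn": "move_arm", "kwargs": {"deltas": [[[0,0,0.02,0,0,0,91],[0,0,0.04,0,0,0,91],[0,0,0.06,0,0,0,91],[0,0,0.065,0,0,0,91],[0,0,0.07,0,0,0,91],[0,0,0.075,0,0,0,91],[0,0,0.08,0,0,0,91],[0,0,0.085,0,0,0,91],[0,0,0.09,0,0,0,91],[0,0,0.09,0,0,0,91]]]}}

```text
clock: 3.2
position: [512.2, 33.3, 356.5]
tcp_rot: [[-0.89, 0.455, -0.001], [0.455, 0.89, 0.001], [0.001, 0.001, -1.0]]
force: [-0.8, 0.2, 0.5]
grip_width: 0.994
```

```bash
python3 - <<'E'
from h import *
st();print(delta(J(-1,-117,470)))
for n in("side",):
    a=grab_frame(n); q=proj(n,J(0,-120,200)).astype(int); b=a[max(q[1]-60,0):q[1]+40,q[0]-50:q[0]+50]; cv2.imwrite(f"pics/{n}2.png",cv2.resize(b,None,fx=6,fy=6,interpolation=cv2.INTER_CUBIC)[:600])
E
```

```text
t 3.20 z 356.5 jx -0.3 jy -117.4 | F jy -0.1 jx -0.8 z 0.5 | open 90.6 [[-0.89, 0.455, -0.001], [0.455, 0.89, 0.001], [0.001, 0.001, -1.0]]
(array([ 0.0008,  0.0006, -0.1135]), array([ 0.0003, -0.0004,  0.    ]))
```

View pics/side2.png

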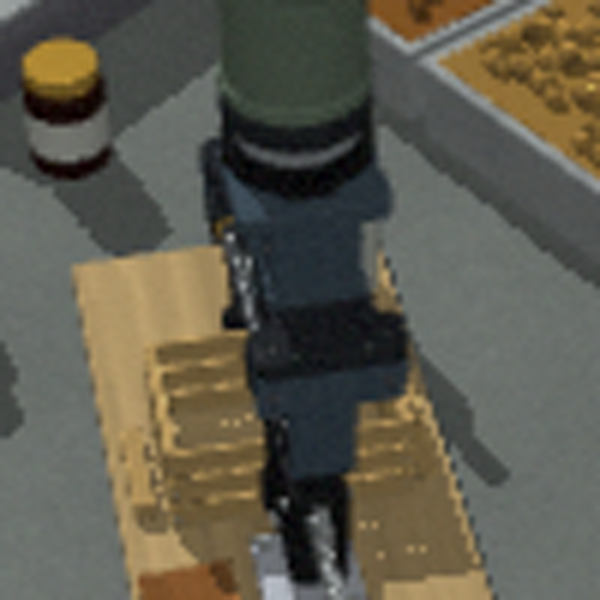

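Call:
{"fn": "move_arm", "kwargs": {"deltas": [[[0,-0.012,0,0,0,0,91],[0,-0.012,0,0,0,0,91],[0,-0.012,0,0,0,0,65],[0,-0.012,0,0,0,0,65],[0,-0.012,0,0,0,0,65]]]}}

```text
clock: 3.75
position: [507.2, 23.1, 357.7]
tcp_rot: [[-0.89, 0.456, 0.003], [0.456, 0.89, 0.004], [-0.001, 0.004, -1.0]]
force: [0.9, 4.9, 2.4]
grip_width: 0.768
```

```bash
python3 - <<'E'
from h import *
st()
E
```

```text
t 3.75 z 357.7 jx -0.1 jy -128.7 | F jy 4.8 jx -1.5 z 2.4 | open 70.0 [[-0.89, 0.456, 0.003], [0.456, 0.89, 0.004], [-0.001, 0.004, -1.0]]
```

Call:
{"fn": "move_arm", "kwargs": {"deltas": [[[0,0,0,0,0,0,45],[0,0,0,0,0,0,45],[0,0,0,0,0,0,45],[0,0,0,0,0,0,45]]]}}

```text
clock: 4.15
position: [506.8, 22.3, 358.1]
tcp_rot: [[-0.891, 0.455, 0.001], [0.455, 0.891, -0.0], [-0.001, 0.0, -1.0]]
force: [-2.9, -2.7, 5.7]
grip_width: 0.495
```

```bash
python3 - <<'E'
from h import *
st()
E
```

```text
t 4.15 z 358.1 jx -0.1 jy -129.7 | F jy -3.8 jx -1.4 z 5.7 | open 45.1 [[-0.891, 0.455, 0.001], [0.455, 0.891, -0.0], [-0.001, 0.0, -1.0]]
```

Call:
{"fn": "move_arm", "kwargs": {"deltas": [[[0,0,0,0,0,0,34],[0,0,0,0,0,0,34],[0,0,0,0,0,0,34],[0,0,0,0,0,0,34]]]}}

```text
clock: 4.55
position: [506.3, 21.3, 358.0]
tcp_rot: [[-0.891, 0.455, -0.0], [0.455, 0.891, -0.003], [-0.001, -0.003, -1.0]]
force: [-4.1, -8.2, 7.3]
grip_width: 0.463
```

```bash
python3 - <<'E'
from h import *
st()
E
```

```text
t 4.55 z 358.0 jx -0.0 jy -130.8 | F jy -9.2 jx 0.1 z 7.3 | open 42.3 [[-0.891, 0.455, -0.0], [0.455, 0.891, -0.003], [-0.001, -0.003, -1.0]]
```

Call:
{"fn": "move_arm", "kwargs": {"deltas": [[[0,-0.0055,0,0,0,0,33],[0,-0.0055,0,0,0,0,33],[0,-0.0055,0,0,0,0,33],[0,-0.0055,0,0,0,0,33]]]}}

```text
clock: 4.95
position: [504.8, 18.3, 357.9]
tcp_rot: [[-0.89, 0.455, 0.003], [0.455, 0.89, 0.003], [-0.001, 0.004, -1.0]]
force: [0.9, 5.1, 4.9]
grip_width: 0.413
```

```bash
python3 - <<'E'
from h import *
st()
E
```

```text
t 4.95 z 357.9 jx -0.0 jy -134.1 | F jy 5.0 jx -1.6 z 4.9 | open 37.7 [[-0.89, 0.455, 0.003], [0.455, 0.89, 0.003], [-0.001, 0.004, -1.0]]
```

Call:
{"fn": "move_arm", "kwargs": {"deltas": [[[0,0,0,0,0,0,32],[0,0,0,0,0,0,32],[0,0,0,0,0,0,32]]], "grip_force": 15}}

```text
clock: 5.25
position: [504.8, 18.3, 357.9]
tcp_rot: [[-0.89, 0.455, 0.003], [0.455, 0.89, 0.003], [-0.001, 0.004, -1.0]]
force: [0.8, 4.4, 5.6]
grip_width: 0.408
```

```bash
cat >> h.py <<'E'
def jaw(tag,base="pics/top0.png"):
    a=grab_frame("top"); cv2.imwrite(f"pics/full_{tag}.png",a)
    A=cv2.cvtColor(cv2.imread("pics/top0.png"),cv2.COLOR_BGR2GRAY).astype(np.float32); B=cv2.cvtColor(a,cv2.COLOR_BGR2GRAY).astype(np.float32)
    y0,y1,x0,x1=148,172,242,264
    p=onz("top",250.7,155.7,114)
    u=proj("top",p+10*d)-proj("top",p); 
    for nm,(y0,y1,x0,x1) in dict(jaw=(152,168,247,261)).items():
        T=A[y0:y1,x0:x1]; S=B[y0-8:y1+16,x0-8:x1+24]
        s=4; T=cv2.resize(T,None,fx=s,fy=s,interpolation=cv2.INTER_CUBIC); S=cv2.resize(S,None,fx=s,fy=s,interpolation=cv2.INTER_CUBIC)
        r=cv2.matchTemplate(S,T,cv2.TM_CCOEFF_NORMED); _,v,_,l=cv2.minMaxLoc(r); m=np.array(l)/s-8
        print(nm,"score %.2f"%v,"shift px",m,"mm in: %.1f"%(-(m@u)/(u@u)*10))
    b=np.vstack([cv2.resize(x[140:190,240:300],None,fx=8,fy=6,interpolation=cv2.INTER_CUBIC) for x in (cv2.imread("pics/top0.png"),a)])
    cv2.imwrite(f"pics/jaw_{tag}.png",b)
E
python3 - <<'E'
from h import *
st(); jaw("1")
E
```

```text
t 5.25 z 357.9 jx -0.0 jy -134.1 | F jy 4.3 jx -1.3 z 5.6 | open 37.2 [[-0.89, 0.455, 0.003], [0.455, 0.89, 0.003], [-0.001, 0.004, -1.0]]
jaw score 1.00 shift px [2. 1.] mm in: 9.0
```

View pics/jaw_1.png

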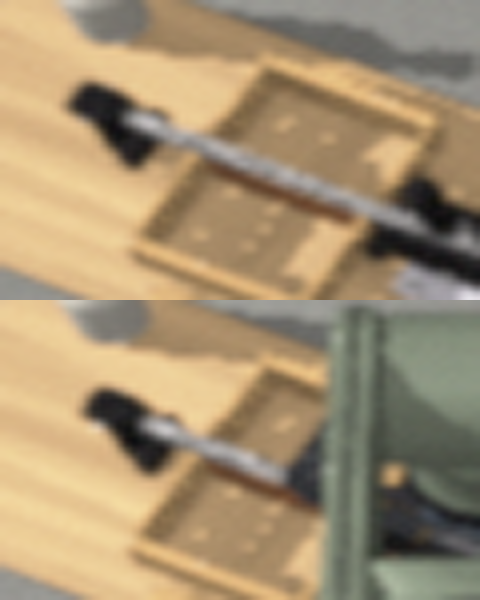

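Call:
{"fn": "move_arm", "kwargs": {"deltas": [[[0,0,0,0,0,0,90],[0,0,0,0,0,0,90],[0,0,0,0,0,0,90],[0,0,0,0,0,0,90],[0,0,0,0,0,0,90],[0,0,0,0,0,0,90]]], "grip_force": 12}}

```text
clock: 5.9
position: [504.0, 17.5, 356.6]
tcp_rot: [[-0.891, 0.455, -0.002], [0.455, 0.891, 0.001], [0.002, -0.0, -1.0]]
force: [0.8, 0.0, -0.0]
grip_width: 0.905
```

```bash
python3 - <<'E'
from h import *
st(); jaw("2")
E
```

```text
t 5.90 z 356.6 jx -0.4 jy -135.2 | F jy 0.4 jx 0.7 z -0.0 | open 82.5 [[-0.891, 0.455, -0.002], [0.455, 0.891, 0.001], [0.002, -0.0, -1.0]]
jaw score 1.00 shift px [2. 1.] mm in: 9.0
```

Call:
{"fn": "move_arm", "kwargs": {"deltas": [[[0,0,0,0,0,0,33],[0,0,0,0,0,0,33],[0,0,0,0,0,0,33],[0,0,0,0,0,0,33],[0,0,0,0,0,0,33],[0,0,0,0,0,0,33],[0,0,0,0,0,0,33]]]}}

```text
clock: 6.65
position: [504.6, 18.6, 357.4]
tcp_rot: [[-0.89, 0.455, 0.001], [0.455, 0.89, 0.004], [0.001, 0.004, -1.0]]
force: [0.5, 5.4, 0.3]
grip_width: 0.414
```

```bash
python3 - <<'E'
from h import *
st(); jaw("3")
E
```

```text
t 6.65 z 357.4 jx -0.4 jy -134.0 | F jy 5.1 jx -2.0 z 0.3 | open 37.8 [[-0.89, 0.455, 0.001], [0.455, 0.89, 0.004], [0.001, 0.004, -1.0]]
jaw score 0.99 shift px [2.75 1.5 ] mm in: 12.5
```

Call:
{"fn": "move_arm", "kwargs": {"deltas": [[[0,0.003,0,0,0,0,91],[0,0.003,0,0,0,0,91],[0,0.003,0,0,0,0,91],[0,0.003,0,0,0,0,91],[0,0.003,0,0,0,0,91],[0,0.003,0,0,0,0,91],[0,0.003,0,0,0,0,91]]]}}

```text
clock: 7.4
position: [505.7, 20.1, 357.1]
tcp_rot: [[-0.89, 0.455, 0.0], [0.455, 0.89, 0.001], [0.0, 0.001, -1.0]]
force: [0.2, -0.8, 0.3]
grip_width: 0.987
```

```bash
sed -i 's/s=4; T/s=16; T/' h.py; python3 - <<'E'
from h import *
st(); jaw("4")
E
```

```text
t 7.40 z 357.1 jx -0.1 jy -132.1 | F jy -0.7 jx 0.5 z 0.3 | open 90.0 [[-0.89, 0.455, 0.0], [0.455, 0.89, 0.001], [0.0, 0.001, -1.0]]
jaw score 0.99 shift px [2.875 1.5  ] mm in: 13.0
```

Call:
{"fn": "move_arm", "kwargs": {"deltas": [[[0,-0.003,0,0,0,0,33],[0,-0.003,0,0,0,0,33],[0,-0.003,0,0,0,0,33],[0,-0.003,0,0,0,0,33],[0,-0.003,0,0,0,0,33],[0,-0.003,0,0,0,0,33],[0,-0.003,0,0,0,0,33],[0,-0.003,0,0,0,0,33]]]}}

```text
clock: 8.25
position: [504.8, 18.4, 357.6]
tcp_rot: [[-0.89, 0.456, 0.003], [0.456, 0.89, 0.004], [-0.001, 0.005, -1.0]]
force: [2.2, 5.6, 3.2]
grip_width: 0.409
```

```bash
python3 - <<'E'
from h import *
st(); jaw("5")
E
```

```text
t 8.25 z 357.6 jx -0.1 jy -134.1 | F jy 6.0 jx -0.6 z 3.2 | open 37.3 [[-0.89, 0.456, 0.003], [0.456, 0.89, 0.004], [-0.001, 0.005, -1.0]]
jaw score 0.99 shift px [3.875  1.9375] mm in: 17.3
```

View pics/jaw_5.png

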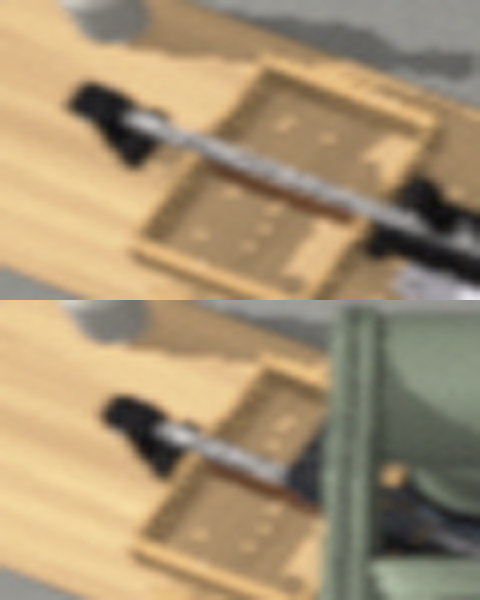

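Call:
{"fn": "move_arm", "kwargs": {"deltas": [[[0,0.003,0,0,0,0,91],[0,0.003,0,0,0,0,91],[0,0.003,0,0,0,0,91],[0,0.003,0,0,0,0,91],[0,0.003,0,0,0,0,91],[0,0.003,0,0,0,0,91],[0,0.003,0,0,0,0,91]]]}}

```text
clock: 9.0
position: [505.4, 20.2, 356.8]
tcp_rot: [[-0.891, 0.455, -0.001], [0.455, 0.891, 0.001], [0.001, 0.0, -1.0]]
force: [-1.0, -0.4, 0.1]
grip_width: 0.983
```

Call:
{"fn": "move_arm", "kwargs": {"deltas": [[[0,-0.003,0,0,0,0,33],[0,-0.003,0,0,0,0,33],[0,-0.003,0,0,0,0,33],[0,-0.003,0,0,0,0,33],[0,-0.003,0,0,0,0,33],[0,-0.003,0,0,0,0,33],[0,-0.003,0,0,0,0,33],[0,-0.003,0,0,0,0,33]]]}}

```text
clock: 9.8
position: [504.7, 18.4, 357.5]
tcp_rot: [[-0.89, 0.456, 0.002], [0.456, 0.89, 0.004], [-0.0, 0.005, -1.0]]
force: [1.3, 4.7, 1.8]
grip_width: 0.413
```

```bash
sed -i 's/dict(jaw=(152,168,247,261))/dict(jaw=(152,168,247,261),crate=(174,190,255,275))/' h.py; python3 - <<'E'
from h import *
st(); jaw("6")
E
```

```text
t 9.80 z 357.5 jx -0.2 jy -134.1 | F jy 4.8 jx -1.0 z 1.8 | open 37.7 [[-0.89, 0.456, 0.002], [0.456, 0.89, 0.004], [-0.0, 0.005, -1.0]]
jaw score 0.95 shift px [4.9375 2.4375] mm in: 22.0
crate score 1.00 shift px [0. 0.] mm in: -0.0
```

View pics/jaw_6.png

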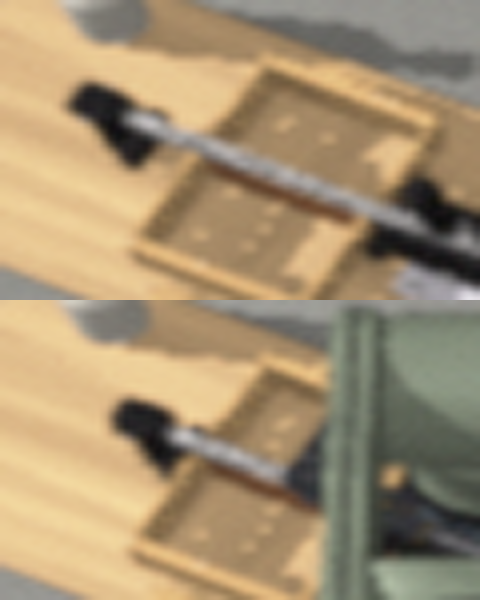

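Call:
{"fn": "move_arm", "kwargs": {"deltas": [[[0,0.003,0,0,0,0,91],[0,0.003,0,0,0,0,91],[0,0.003,0,0,0,0,91],[0,0.003,0,0,0,0,91],[0,0.003,0,0,0,0,91],[0,0.003,0,0,0,0,91],[0,0.003,0,0,0,0,91]]]}}

```text
clock: 10.55
position: [505.5, 20.2, 356.9]
tcp_rot: [[-0.891, 0.455, -0.001], [0.455, 0.891, 0.001], [0.001, 0.0, -1.0]]
force: [0.3, 0.6, 0.2]
grip_width: 0.983
```

```bash
python3 - <<'E'
from h import *
st(); jaw("7")
E
```

```text
t 10.55 z 356.9 jx -0.3 jy -132.1 | F jy 0.7 jx 0.0 z 0.2 | open 89.7 [[-0.891, 0.455, -0.001], [0.455, 0.891, 0.001], [0.001, 0.0, -1.0]]
jaw score 0.95 shift px [4.9375 2.4375] mm in: 22.0
crate score 1.00 shift px [0. 0.] mm in: -0.0
```

Call:
{"fn": "move_arm", "kwargs": {"deltas": [[[0,-0.003,0,0,0,0,33],[0,-0.003,0,0,0,0,33],[0,-0.003,0,0,0,0,33],[0,-0.003,0,0,0,0,33],[0,-0.003,0,0,0,0,33],[0,-0.003,0,0,0,0,33],[0,-0.003,0,0,0,0,33],[0,-0.003,0,0,0,0,33]]]}}

```text
clock: 11.4
position: [504.8, 18.4, 357.5]
tcp_rot: [[-0.89, 0.456, 0.003], [0.456, 0.89, 0.004], [-0.001, 0.005, -1.0]]
force: [1.8, 4.8, 2.3]
grip_width: 0.413
```

```bash
python3 - <<'E'
from h import *
st(); jaw("8")
E
```

```text
t 11.40 z 357.5 jx -0.1 jy -134.1 | F jy 5.1 jx -0.6 z 2.3 | open 37.7 [[-0.89, 0.456, 0.003], [0.456, 0.89, 0.004], [-0.001, 0.005, -1.0]]
jaw score 0.93 shift px [6.0625 3.0625] mm in: 27.2
crate score 0.98 shift px [0.625 0.25 ] mm in: 2.7
```

View pics/jaw_8.png

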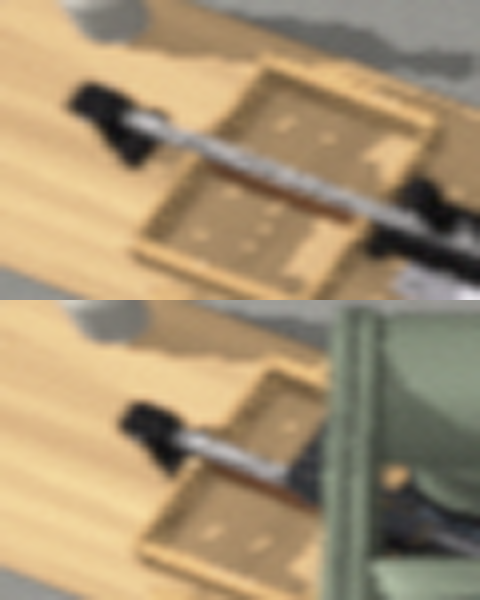

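Call:
{"fn": "move_arm", "kwargs": {"deltas": [[[0,0.003,0,0,0,0,91],[0,0.003,0,0,0,0,91],[0,0.003,0,0,0,0,91],[0,0.003,0,0,0,0,91],[0,0.003,0,0,0,0,91],[0,0.003,0,0,0,0,91],[0,0.003,0,0,0,0,91]]]}}

```text
clock: 12.15
position: [505.4, 20.2, 356.8]
tcp_rot: [[-0.891, 0.455, -0.001], [0.455, 0.891, 0.001], [0.001, 0.0, -1.0]]
force: [-0.2, -0.0, -0.1]
grip_width: 0.983
```

Call:
{"fn": "move_arm", "kwargs": {"deltas": [[[0,-0.003,0,0,0,0,45],[0,-0.003,0,0,0,0,45],[0,-0.003,0,0,0,0,45],[0,-0.003,0,0,0,0,45],[0,-0.003,0,0,0,0,45],[0,-0.003,0,0,0,0,45],[0,-0.003,0,0,0,0,45],[0,-0.003,0,0,0,0,45]]]}}

```text
clock: 12.95
position: [505.2, 19.3, 357.6]
tcp_rot: [[-0.89, 0.456, 0.004], [0.456, 0.89, 0.007], [-0.0, 0.008, -1.0]]
force: [3.6, 10.2, 1.0]
grip_width: 0.493
```

```bash
python3 - <<'E'
from h import *
st(); jaw("9")
E
```

```text
t 12.95 z 357.6 jx -0.2 jy -133.0 | F jy 10.7 jx -1.5 z 1.0 | open 45.0 [[-0.89, 0.456, 0.004], [0.456, 0.89, 0.007], [-0.0, 0.008, -1.0]]
jaw score 0.94 shift px [6.625  3.3125] mm in: 29.7
crate score 0.97 shift px [0.8125 0.375 ] mm in: 3.6
```

Call:
{"fn": "move_arm", "kwargs": {"deltas": [[[0,0,0,0,0,0,41],[0,0,0,0,0,0,41],[0,0,0,0,0,0,41]]]}}

```text
clock: 13.3
position: [505.2, 19.4, 357.6]
tcp_rot: [[-0.89, 0.456, 0.004], [0.456, 0.89, 0.007], [-0.0, 0.008, -1.0]]
force: [3.0, 9.5, 0.2]
grip_width: 0.451
```

```bash
python3 - <<'E'
from h import *
st(); jaw("10")
E
```

```text
t 13.30 z 357.6 jx -0.2 jy -133.0 | F jy 9.8 jx -1.7 z 0.2 | open 41.1 [[-0.89, 0.456, 0.004], [0.456, 0.89, 0.007], [-0.0, 0.008, -1.0]]
jaw score 0.93 shift px [6.8125 3.5   ] mm in: 30.7
crate score 0.97 shift px [0.8125 0.375 ] mm in: 3.6
```

Call:
{"fn": "move_arm", "kwargs": {"deltas": [[[0,-0.002,0,0,0,0,44],[0,-0.002,0,0,0,0,44],[0,-0.002,0,0,0,0,44],[0,-0.002,0,0,0,0,44]]]}}

```text
clock: 13.75
position: [504.4, 17.8, 357.6]
tcp_rot: [[-0.89, 0.456, 0.004], [0.456, 0.89, 0.008], [-0.0, 0.009, -1.0]]
force: [3.8, 10.1, -0.4]
grip_width: 0.479
```

```bash
python3 - <<'E'
from h import *
st(); jaw("11")
b=cv2.imread("pics/full_11.png")[148:198,245:290]; a=cv2.imread("pics/top0.png")[148:198,245:290]
cv2.imwrite("pics/z11.png",cv2.resize(np.hstack([a,b]),None,fx=8,fy=8,interpolation=cv2.INTER_CUBIC))
E
```

```text
t 13.75 z 357.6 jx -0.2 jy -134.8 | F jy 10.7 jx -1.2 z -0.4 | open 43.7 [[-0.89, 0.456, 0.004], [0.456, 0.89, 0.008], [-0.0, 0.009, -1.0]]
jaw score 0.93 shift px [6.8125 3.5   ] mm in: 30.7
crate score 0.97 shift px [0.8125 0.375 ] mm in: 3.6
```

View pics/z11.png

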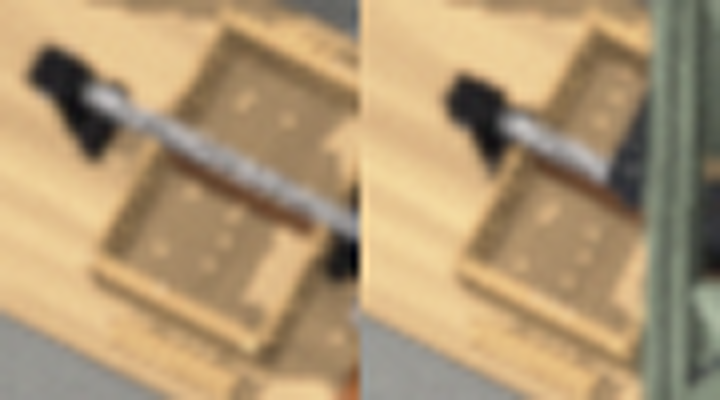

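Call:
{"fn": "move_arm", "kwargs": {"deltas": [[[0,-0.002,0,0,0,0,43],[0,-0.002,0,0,0,0,43],[0,-0.002,0,0,0,0,43],[0,-0.002,0,0,0,0,43]]], "grip_force": 14}}

```text
clock: 14.2
position: [503.7, 16.3, 357.5]
tcp_rot: [[-0.89, 0.456, 0.005], [0.456, 0.89, 0.009], [-0.0, 0.01, -1.0]]
force: [4.9, 12.6, -0.8]
grip_width: 0.475
```

```bash
python3 - <<'E'
from h import *
st(); jaw("12")
E
```

```text
t 14.20 z 357.5 jx -0.2 jy -136.4 | F jy 13.5 jx -1.3 z -0.8 | open 43.3 [[-0.89, 0.456, 0.005], [0.456, 0.89, 0.009], [-0.0, 0.01, -1.0]]
jaw score 0.93 shift px [7.0625 3.625 ] mm in: 31.8
crate score 0.97 shift px [0.8125 0.375 ] mm in: 3.6
```

```bash
python3 - <<'E'
from h import *
p=onz("top",262,180,80); u=proj("top",p+10*d)-proj("top",p); un=u/np.linalg.norm(u); k=10/np.linalg.norm(u)
G={t:cv2.cvtColor(cv2.imread(f"pics/{t}.png"),cv2.COLOR_BGR2GRAY).astype(np.float32) for t in ["top0","full_6","full_8","full_9","full_11","full_12"]}
# profiles along bar direction across the crate's jaw-side wall; average over offset perpendicular
e_px=proj("top",p+10*e)-proj("top",p)
s=np.arange(-14,14,.1)
def prof(g,c,w):
    P=[]
    for o in w:
        q=np.array(c)+e_px/10*o
        xy=q[None]+un[None]*s[:,None]
        P.append(cv2.remap(g,xy[:,:1].astype(np.float32),xy[:,1:].astype(np.float32),cv2.INTER_CUBIC)[:,0])
    return np.mean(P,0)
# jaw-side wall top z=80, located at crate corner crop; jaw body on bar line
cw=proj("top",onz("top",262,176,80))
for nm,c,w,win in [("crate",(263,176),np.arange(-12,14,2),None),("crate2",(266,170),np.arange(-6,6,2),None),("jaw",(251,157),np.arange(-8,8,2),None)]:
    pr={t:prof(g,c,w) for t,g in G.items()}
    print(nm,[ "%d"%x for x in pr["top0"][::10]]); print("   ",[ "%d"%x for x in pr["full_12"][::10]])
E
```

```text
crate ['147', '138', '138', '133', '136', '145', '142', '139', '140', '142', '144', '149', '150', '144', '134', '114', '106', '110', '146', '190', '202', '203', '203', '202', '201', '201', '201', '201']
    ['143', '142', '138', '141', '150', '146', '144', '144', '147', '147', '152', '155', '150', '140', '120', '111', '113', '147', '193', '208', '208', '208', '208', '208', '206', '207', '206', '207']
crate2 ['138', '126', '124', '122', '133', '147', '137', '130', '130', '130', '139', '151', '142', '129', '121', '110', '107', '121', '151', '161', '159', '159', '146', '97', '40', '37', '54', '76']
    ['132', '129', '125', '127', '132', '135', '136', '137', '137', '141', '144', '141', '136', '125', '112', '108', '116', '144', '125', '82', '81', '105', '143', '171', '186', '188', '190', '193']
jaw ['146', '150', '158', '146', '132', '127', '135', '131', '115', '84', '43', '28', '32', '41', '41', '43', '69', '135', '181', '191', '192', '192', '191', '191', '191', '192', '191', '191']
    ['110', '72', '42', '30', '35', '37', '36', '41', '73', '145', '187', '195', '195', '196', '195', '196', '196', '196', '197', '197', '197', '196', '197', '196', '197', '196', '196', '196']
```

```bash
python3 - <<'E'
from h import *
p=onz("top",262,180,80)
e_px=(proj("top",p+10*e)-proj("top",p))/10; s=np.arange(-14,14,.05)
def cross(g,c,w,z,lvl):
    o=onz("top",*c,z); u=proj("top",o+10*d)-proj("top",o); k=10/np.linalg.norm(u); un=u/np.linalg.norm(u); R=[]
    for of in w:
        xy=np.array(c,float)+e_px*of+un*s[:,None]
        f=cv2.remap(g,xy[:,:1].astype(np.float32),xy[:,1:].astype(np.float32),cv2.INTER_LINEAR)[:,0]
        i=np.where((f[:-1]<lvl)&(f[1:]>=lvl))[0]
        if len(i): R.append(s[i[-1]]*k)
    return np.median(R),np.std(R)
ref=None
for t in ["top0","full_1","full_3","full_5","full_6","full_7","full_8","full_9","full_10","full_11","full_12"]:
    g=cv2.cvtColor(cv2.imread(f"pics/{t}.png"),cv2.COLOR_BGR2GRAY).astype(np.float32)
    c=cross(g,(263,176),np.arange(-16,14,1),80,165); j=cross(g,(251,157),np.arange(-6,6,1),112,115)
    if ref is None: ref=(c[0],j[0])
    print(t,"crate %.1f (%.1f) jaw %.1f (%.1f) rel %.1f"%(ref[0]-c[0],c[1],ref[1]-j[0],j[1],ref[1]-j[0]-ref[0]+c[0]))
E
```

```text
top0 crate 0.0 (0.3) jaw 0.0 (0.5) rel 0.0
full_1 crate 0.4 (0.2) jaw 8.8 (0.9) rel 8.4
full_3 crate 0.4 (0.2) jaw 13.6 (0.8) rel 13.2
full_5 crate 0.4 (0.3) jaw 18.0 (1.0) rel 17.6
full_6 crate 0.6 (0.4) jaw 23.6 (0.9) rel 23.0
full_7 crate 0.4 (0.4) jaw 23.5 (0.9) rel 23.1
full_8 crate 3.0 (0.2) jaw 28.7 (0.6) rel 25.7
full_9 crate 4.2 (0.2) jaw 30.8 (0.9) rel 26.6
full_10 crate 4.2 (0.2) jaw 31.4 (0.9) rel 27.2
full_11 crate 4.2 (0.2) jaw 31.3 (0.9) rel 27.1
full_12 crate 4.2 (0.3) jaw 32.3 (0.5) rel 28.1
```

Call:
{"fn": "move_arm", "kwargs": {"deltas": [[[0,0.001,0,0,0,0,41],[0,0.002,0,0,0,0,39],[0,0.003,0,0,0,0,37],[0,0.004,0,0,0,0,35],[0,0.0046,0,0,0,0,34],[0,0.0046,0,0,0,0,34],[0,0.0046,0,0,0,0,34],[0,0.0046,0,0,0,0,34]]], "grip_force": 14}}

```text
clock: 15.05
position: [504.8, 18.6, 357.5]
tcp_rot: [[-0.89, 0.456, 0.002], [0.456, 0.89, 0.003], [-0.0, 0.004, -1.0]]
force: [1.1, 5.3, 2.7]
grip_width: 0.416
```

```bash
cat >> h.py <<'E'
def cross(g,c,w,z,lvl):
    p=onz("top",262,180,80); e_px=(proj("top",p+10*e)-proj("top",p))/10; s=np.arange(-14,14,.05)
    o=onz("top",*c,z); u=proj("top",o+10*d)-proj("top",o); k=10/np.linalg.norm(u); un=u/np.linalg.norm(u); R=[]
    for of in w:
        xy=np.array(c,float)+e_px*of+un*s[:,None]
        f=cv2.remap(g,xy[:,:1].astype(np.float32),xy[:,1:].astype(np.float32),cv2.INTER_LINEAR)[:,0]
        i=np.where((f[:-1]<lvl)&(f[1:]>=lvl))[0]
        if len(i): R.append(s[i[-1]]*k)
    return np.median(R)
def rel(*tags):
    ref=None
    for t in ("top0",)+tags:
        g=cv2.cvtColor(cv2.imread(f"pics/{t}.png"),cv2.COLOR_BGR2GRAY).astype(np.float32)
        c=cross(g,(263,176),np.arange(-16,14,1),80,165); j=cross(g,(251,157),np.arange(-6,6,1),112,115)
        ref=ref or (c,j); print(t,"crate %.1f jaw %.1f rel %.1f"%(ref[0]-c,ref[1]-j,ref[1]-j-ref[0]+c))
E
python3 - <<'E'
from h import *
st(); jaw("13"); rel("full_8","full_12","full_13")
E
```

```text
t 15.05 z 357.5 jx -0.2 jy -133.8 | F jy 5.2 jx -1.4 z 2.7 | open 38.0 [[-0.89, 0.456, 0.002], [0.456, 0.89, 0.003], [-0.0, 0.004, -1.0]]
jaw score 0.93 shift px [7.125 3.625] mm in: 32.0
crate score 0.97 shift px [0.8125 0.375 ] mm in: 3.6
top0 crate 0.0 jaw 0.0 rel 0.0
full_8 crate 3.0 jaw 28.7 rel 25.7
full_12 crate 4.2 jaw 32.3 rel 28.1
full_13 crate 4.2 jaw 32.5 rel 28.3
```

Call:
{"fn": "move_arm", "kwargs": {"deltas": [[[0,0,0,0,0,0,34],[0,0,0,0,0,0,34],[0,0,0,0,0,0,34],[0,0,0,0,0,0,34],[0,0,0,0,0,0,34],[0,0,0,0,0,0,34]]], "grip_force": 15}}

```text
clock: 15.7
position: [504.8, 18.6, 357.5]
tcp_rot: [[-0.89, 0.456, 0.002], [0.456, 0.89, 0.003], [-0.0, 0.004, -1.0]]
force: [0.6, 5.6, 3.2]
grip_width: 0.41
```

```bash
python3 - <<'E'
from h import *
st(); jaw("14"); rel("full_8","full_13","full_14")
b=grab_frame("side"); cv2.imwrite("pics/side_end.png",cv2.resize(b[90:240,230:390],None,fx=4,fy=4,interpolation=cv2.INTER_CUBIC))
E
```

```text
t 15.70 z 357.5 jx -0.2 jy -133.8 | F jy 5.3 jx -2.0 z 3.2 | open 37.4 [[-0.89, 0.456, 0.002], [0.456, 0.89, 0.003], [-0.0, 0.004, -1.0]]
jaw score 0.93 shift px [7.125 3.625] mm in: 32.0
crate score 0.97 shift px [0.8125 0.375 ] mm in: 3.6
top0 crate 0.0 jaw 0.0 rel 0.0
full_8 crate 3.0 jaw 28.7 rel 25.7
full_13 crate 4.2 jaw 32.5 rel 28.3
full_14 crate 4.2 jaw 32.5 rel 28.3
```

View pics/side_end.png

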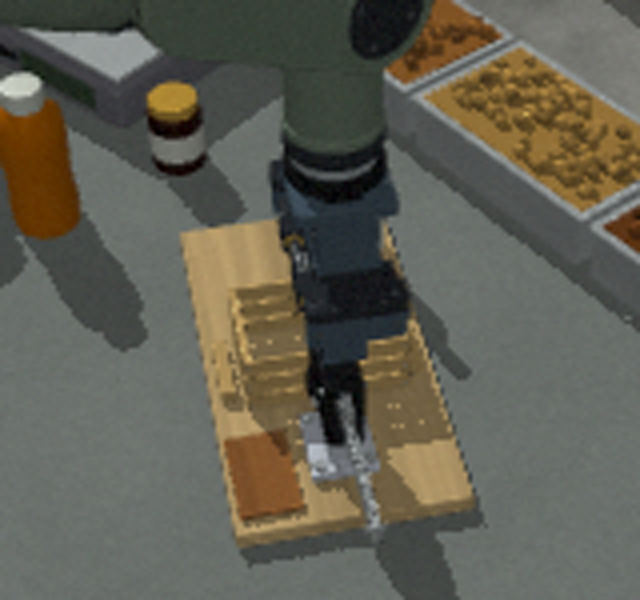

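View pics/full_14.png

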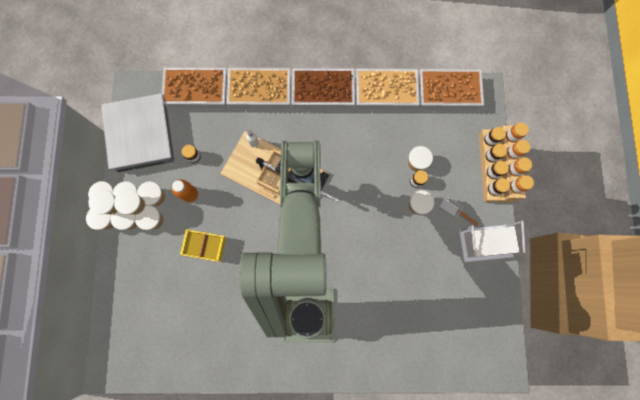

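```bash
python3 -c "
from h import *
st(); print(close_job())"
```

```text
t 15.80 z 357.5 jx -0.2 jy -133.8 | F jy 5.3 jx -2.6 z 2.6 | open 37.7 [[-0.89, 0.456, 0.002], [0.456, 0.89, 0.003], [-0.0, 0.004, -1.0]]
the job is handed in; nothing more can be done
None
```

I pumped the clamp's trigger through five full squeeze-and-release strokes plus a sixth held squeeze, and handed the job in at 15.8 s. One finger was on the trigger and the other on the back of the grip, gripping with 15 N.

**Pad pressure:** I estimate the pad is pressed in by about 2.6 to 2.8 mm.
- **Images:** The jaw was drawn in about 32.5 mm. The crate slid 4.2 mm and then stopped against the fixed jaw. From the stroke where the jaw was only sliding the crate to the end, the jaw closed another 2.6 mm on it. I trust this to about ±0.5 mm.
- **Force:** With only the trigger finger touching, the wrist force was 13.5 N. The task gives 12 to 14 N for 3 mm, so this agrees.

**What was less certain:**
- Two ways of tracking the jaw and crate in the images disagreed by about 0.5 mm each.
- The trigger finished close to its fully squeezed stop, so that stop may carry some of the last bit of force. It also kept the bar from being drawn in further, so the crate could not be crushed on that stroke.

In the final pictures the other items on the counter and the yellow look-alike crate look unmoved; the arm hides part of the jig from above. At the last reading the wrist force was about 6 N and everything was steady.

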